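# Turn the sauce caddy round and stack it on the crate of sauce cups

### The arm

A 6-joint arm with a two-finger parallel gripper is mounted at the origin on the work surface. World frame = base frame: x ahead of the robot, y to its left, z up, the work surface at z = 0. Lengths are in mm, angles in rad, forces in N, time in s.
With the tool pointing down it reaches from about 250 to 725 mm from the base axis. Payload 4 kg.
Tool frame: the origin (TCP) lies between the finger pads; the fingertips stand 19 mm ahead of it and the grasp point (between the pads) is the TCP; z points along the fingers, y is the line along which they close (so a half turn about z gives the same grasp; the last joint's range is limited). The gripper opens to 85 mm and grips with 20 to 120 N. Pads are 22 mm wide; open, the fingers measure 114 mm over their backs; the gripper's body (76 mm by 85 mm) begins 54 mm behind the grasp point. The pads swing forward as they close: fully open they stand 13 mm farther back than shut.
Start: joints at [1.31, 0.241, 0.005, 1.335, 0, 1.571], TCP at [128.925, 483.092, 250.306] pointing down, gripper open.
Joint ranges: [-2.72, 2.72], [-1.05, 1.87], [-1.09, 1.28], [-1.99, 2.15], [-1.42, 1.44], [-3.14, 3.14]. Speed limits (rad/s): [2.79, 2.79, 3.14, 3.14, 3.14, 3.14].

### API

Orientations are given as [roll, pitch, yaw] about the fixed x, y, z axes, in that order (R = Rz(yaw) Ry(pitch) Rx(roll)).
In Python, from cell import bot, imaging, order gives the robot as it stands.
- The arm moves only by the tool jog_arm, never from a script. Its argument "deltas" is a list of rows, each an object of numbers: "gripper": the opening, from 0 (shut) to 1 (fully open); "tx", "ty", "tz": the shift along the tool's x, y, z in mm; "spin": the turn about the tool's z in degrees. In form: [{"gripper": .., "tx": .., "ty": .., "tz": .., "spin": ..}, ...]. A call has exactly 5 rows; each row shifts and turns the commanded pose from where the row before left it, along the tool's axes as they then stand; what a row does not reach is not made up. A row lasts 1/8 s, in which the tool goes at most 62.5 mm and 10.7 degrees, less where a joint would pass 70% of its speed; a pose out of reach is approached as far as the arm can. A call is refused whole if a number of a shift passes 62.5 or a number of a turn 10.7, either way. A call with a gripper value outside its range is refused whole. The fingers move at their own pace and stop on an object; the grip force is fixed at half the most. Time passes only in rows, so rows that do not move let the fingers close, or fill a call up. It gives the time, the measured TCP pose, the force, the opening and the grip force at its end, in the units of the state.
- bot.observe(): the state, without advancing time (a new reading comes with each control period).
- imaging.capture(name): name is "scene" or "top"; returns the picture (400x640x3 uint8, red, green, blue); there is no depth.
- imaging.get_calibration(name): a dict with "camera_matrix" (3x3 intrinsics, pixels), "cam_to_world" (4x4, takes a point from camera to world coordinates). Camera axes: x right, y down, z forward; pixel columns grow to the right and rows downward; lengths in mm; the calibration is good to about 2 mm. A picture is of the moment at which its call begins. get_calibration takes no time and is no camera call.
- order.hand_in(): hands the job in; it is judged then, once.
The state is a dict: "clock": time; "qpos": joint angles; "joint_velocities": joint speeds; "tau": joint torques, N m; "eef_pos": TCP position; "orientation": TCP orientation; "contact_force": force on the tool from outside, world axes, zero at the start; "ft_torque": the same for the moment, N m; "grip_width": finger opening in mm; "finger_force": force on a finger pad.
Only numpy, scipy, OpenCV 4.12 (cv2) and the standard library are available. Lean on these libraries where they do the work, as an engineer would, in place of code of your own. Each camera call takes 0.05 s, during which the arm holds its last target. There are 200 camera calls.

### The job

Pick up the blue caddy by its post, turn it about half a turn so that its orange end is over the crate's orange end (so it stacks, not nests onto the sauce cups), and lower it slowly and upright into the crate's mouth. The crate rides on a soft spring lift and sinks as you push: press by feel, slowly and no harder than it takes, past both spring rollers until the caddy clicks fully home on the ledges, and stop there, short of the lift's bottom stop. Then let the lift come all the way up and let go, leaving the cups uncrushed and everything else on the table where it is.

Things in the scene. Friction and masses are not known exactly. Their poses are not given: they have to be found in the camera images.
- caddy_grip (a point): The loose blue caddy: a stack-nest tote with a square carrying post in its middle, 0.3 to 0.46 kg. Point on the post's axis, 90 mm above the caddy's underside: grip here. Axes are the caddy's: x along its length to its ORANGE end, y across, z up. Post 30 x 30 mm, faces square to x and y, flat top 105 mm above the underside; grip it on either pair of faces, above the walls.
- caddy_orange_end (a point): Top edge of the caddy's orange end wall: 80 mm from the post's axis along the caddy's x, 60 mm above its underside. Across the middle of both ends (x = +-80 mm) runs a round bead, radius 6 mm, its centre 25 mm above the underside.
- caddy: The same caddy: origin at the centre of its underside, axes as for caddy_grip. Box 160 x 100 mm, walls 60 mm high, open on top, dividers 53 mm high. On each long side two lugs (20 mm along x, standing out to y = +-60 mm, undersides 18 mm above the caddy's underside) at x = +55 and -25 mm.
- crate_seat (a point): White open crate, 186 x 134 mm, that rides up and down on the fixed spring lift. Point at its centre, level with its ledge tops, 130 mm above the table when the lift is up. Axes: x along its length to its ORANGE end, y across, z up. Four grey ledges at x = +55 and -25 mm on its long sides; 3 mm of play each side of the caddy. Rim 5 mm, roller brackets at the ends 22 mm above the ledges.
- crate_orange_end (a point): Top middle of the crate's orange end wall, 91 mm from its centre along its x. Orange ends together: the caddy stacks, lugs on ledges, its underside 18 mm BELOW crate_seat (so caddy_grip is 72 mm above crate_seat). Half a turn round from that: the lugs miss the ledges and it nests down onto the cups, which must not happen.
- roller (a point): Axis of the sprung roller (radius 6 mm, yields outward) at the crate's orange end, 89 mm from its centre, 11 mm above the ledges; another at the other end. The beads first rest on the rollers 12 mm above the seated height. A hand push of 6 to 12 N with the post still gripped takes both past with a click (the push drops), and they hold it down; pushed ungripped it tips and clicks at one end only.
- lift: The fixed spring lift that carries the crate: steel base plate 260 x 190 mm, side cheeks 97 mm high; origin under its centre on the table, x towards the crate's orange end.
- ledges: The four grey ledges in the crate (24 mm along x), on a rubber cushion: 1.5 mm proud of crate_seat unloaded, about level with it under the seated caddy (5 N/mm). More than 25 N on them is pressing too hard. Origin at the crate's underside, 70 mm below crate_seat, axes as the crate's.
- crate (a joint): How far crate and lift have sunk, m: 0 fully up, 0.05 the hard bottom stop. Damped spring (300 N/m, 80 N s/m); with the caddy resting on it, it begins to sink under about 0 to 2 N of hand push and has sunk some 20 to 35 mm when the caddy clicks; it comes up again by itself.
- cup0: Loose lidded sauce cup in the crate, 50 mm across, 30 mm high; origin at the centre of its underside.
- cup1: The middle sauce cup, same size.
- cup2: The third sauce cup, same size.
Things that resemble listed ones, but are neither listed nor needed, are in the scene too. Of the things like the caddy, leave any that is turquoise; of the rest the smaller one is meant.

How it is judged (in metres and radians):
On the way, in this order (a step that is already met when the one before it is completed fails the run):
1. The caddy is upright over the crate's mouth, still above its clicked-in height, orange end over orange end (horizontal distance between caddy_grip and crate_seat below 0.02 m and x of caddy_orange_end in the frame of crate_seat above 0.06 m and z of caddy in the frame of crate_seat above -0.011 m and angle between caddy's own z axis and vertical below 0.2 rad), for 0.1 s.
2. The caddy is pressed home past the rollers, within 4 mm of its seated height (horizontal distance between caddy_grip and crate_seat below 0.008 m and z of caddy in the frame of crate_seat between -0.022 and -0.014 m), for 0.1 s.
At the end, for the whole second after the job is handed in: The caddy stands at rest on the crate's ledges, orange end over orange end, centred within 6 mm, level within 0.05 rad, within 4 mm of its seated height and past the rollers; the lift is up again (within 6 mm) (horizontal distance between caddy and crate_seat below 0.006 m and x of caddy_orange_end in the frame of crate_seat above 0.07 m and angle between the z axis of caddy and the z axis of crate_seat, either way round below 0.05 rad and z of caddy in the frame of crate_seat between -0.022 and -0.014 m and value of joint crate below 0.006 m and linear speed of caddy below 0.02 m/s); the robot touches nothing.
It fails at once if Pressed too hard: more than 25 N of the caddy on the crate's ledges, or the lift driven to its bottom stop (sunk over 47 mm) (contact force between caddy and ledges above 25 N or value of joint crate above 0.047 m).
It fails at once if The caddy is slammed: faster than 0.12 m/s as it enters the crate's mouth and bears on the rollers (horizontal distance between caddy_grip and crate_seat below 0.03 m and z of caddy in the frame of crate_seat between -0.009 and 0.005 m and linear speed of caddy above 0.12 m/s).
It fails at once if The caddy presses on a sauce cup with more than 2 N (contact force between caddy and cup0 above 2 N or contact force between caddy and cup1 above 2 N or contact force between caddy and cup2 above 2 N).
It fails at once if The caddy is tipped more than 0.6 rad (angle between caddy's own z axis and vertical above 0.6 rad).
It fails at once if A bystander is moved more than 20 mm (distance of any of ketchup, chilli, mustard, kraft_bowl, kraft_cup, spoon_pot from where it was at the start of the episode above 0.02 m).
It also fails if it takes over 58 s, if anything falls off the work surface, if the arm or the gripper's body presses on something with over 40 N, if the wrist force passes 120 N, or if a joint passes its speed limit or range.

## Working session

There is one attempt and no reset: what is moved stays moved. The work goes in short steps, Python scripts to look and compute and a tool call to move; the robot and the scene stay as the last step left them, time stands still between calls to the robot, and variables do not carry over. Pictures are saved under pics/ and viewed, at most 10 in all, crops included, and the job is handed in when it is done.

Besides the shell and the picture viewer there is one more tool, called after "Emit:" by a JSON object that holds its "method" and its "body", one argument or row to a line. jog_arm: Moves the arm, as the interface text tells. Its arguments: {"type":"object","properties":{"deltas":{"type":"array","items":{"type":"object","properties":{"gripper":{"type":"number"},"tx":{"type":"number"},"ty":{"type":"number"},"tz":{"type":"number"},"spin":{"type":"number"}}}}},"required":["deltas"]}

```bash
mkdir -p pics
python3 - <<'E'
from cell import bot, imaging, order
import cv2
for n in("scene","top"):
    im=imaging.capture(n); cv2.imwrite(f"pics/{n}0.png",im[:,:,::-1])
    c=imaging.get_calibration(n); print(c["camera_matrix"],c["cam_to_world"])
print(bot.observe())
E
```

```text
[[482.22288156   0.         312.6185843 ]
 [  0.         482.22288156 202.73737345]
 [  0.           0.           1.        ]] [[ 2.50297865e-01  8.07728515e-01 -5.33784249e-01  1.12960207e+03]
 [ 9.68154901e-01 -2.11779315e-01  1.33512581e-01 -1.15013765e+02]
 [-5.20254404e-03 -5.50203750e-01 -8.35014231e-01  1.08989855e+03]
 [ 0.00000000e+00  0.00000000e+00  0.00000000e+00  1.00000000e+00]]
[[474.32331789   0.         317.76394722]
 [  0.         474.32331789 198.56644149]
 [  0.           0.           1.        ]] [[-1.77186363e-02 -9.85583660e-01  1.68258432e-01  2.77209900e+02]
 [-9.99387041e-01  1.23762217e-02 -3.27470879e-02  5.80145823e+01]
 [ 3.01925911e-02 -1.68735530e-01 -9.85198827e-01  1.23216795e+03]
 [ 0.00000000e+00  0.00000000e+00  0.00000000e+00  1.00000000e+00]]
{'clock': 0.1, 'qpos': array([1.31002694e+00, 2.41337189e-01, 3.87233743e-03, 1.33522165e+00,
       1.15498843e-05, 1.57079458e+00]), 'joint_velocities': array([-0.0006393 , -0.00176546,  0.00227169,  0.00103778,  0.00064153,
        0.0005177 ]), 'tau': array([ 7.12160436e-04, -3.73137510e+01,  2.53010041e+01,  1.08609768e-02,
        1.16286178e-04,  2.17536090e-06]), 'eef_pos': array([128.77165585, 482.58274244, 249.50729361]), 'orientation': array([-3.13970247e+00, -1.15531612e-05,  2.88082499e+00]), 'contact_force': array([-0.62048305,  0.32397925,  0.1839239 ]), 'ft_torque': array([ 0.04830413, -0.00093754,  0.01666812]), 'finger_force': 0.0, 'grip_width': 85.40350811884966}
```

View pics/scene0.png

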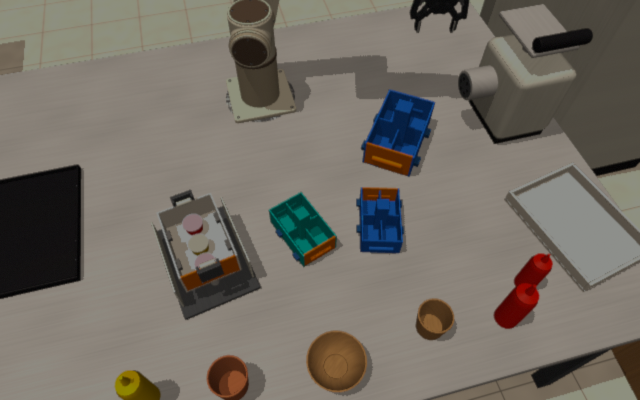

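View pics/top0.png

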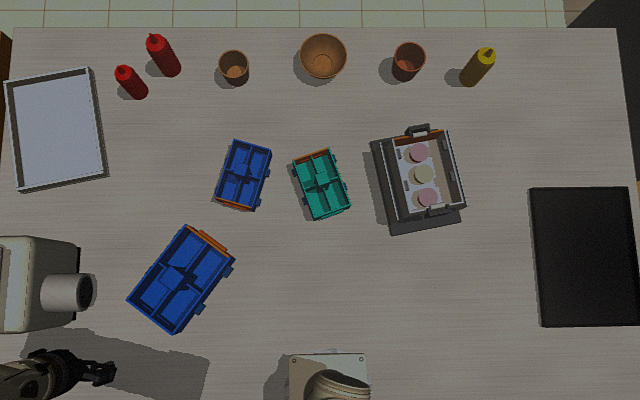

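The blue target caddy is at (242,175) in the top view, with its orange end facing the robot. The crate is at (422,172), with its orange end facing away. I'll zoom in to pick points.

Run:
```python
import cv2,numpy as np
t=cv2.imread("pics/top0.png"); s=cv2.imread("pics/scene0.png")
def crop(im,x,y,w,h,k):
    c=cv2.resize(im[y:y+h,x:x+w],None,fx=k,fy=k,interpolation=cv2.INTER_CUBIC)
    for i in range(0,w,10): cv2.line(c,(i*k,0),(i*k,8 if i%50 else 20),(255,255,255),1); i%20==0 and cv2.putText(c,str(x+i),(i*k,18),0,.35,(0,255,255),1)
    for j in range(0,h,10): cv2.line(c,(0,j*k),(8,j*k),(255,255,255),1); j%20==0 and cv2.putText(c,str(y+j),(8,j*k+4),0,.35,(0,255,255),1)
    return c
a=crop(t,200,130,80,95,5); b=crop(s,345,175,80,95,5)
cv2.imwrite("pics/c1.png",np.hstack([a,b]))
a=crop(t,362,115,110,125,4); b=crop(s,145,180,110,140,4)[:500]
a=a[:500]; cv2.imwrite("pics/c2.png",np.hstack([a,b])[:, :800] if a.shape[1]+b.shape[1]<=800 else np.hstack([a[:,:400],b[:,:400]]))
```

```text
(no output)
```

View pics/c1.png

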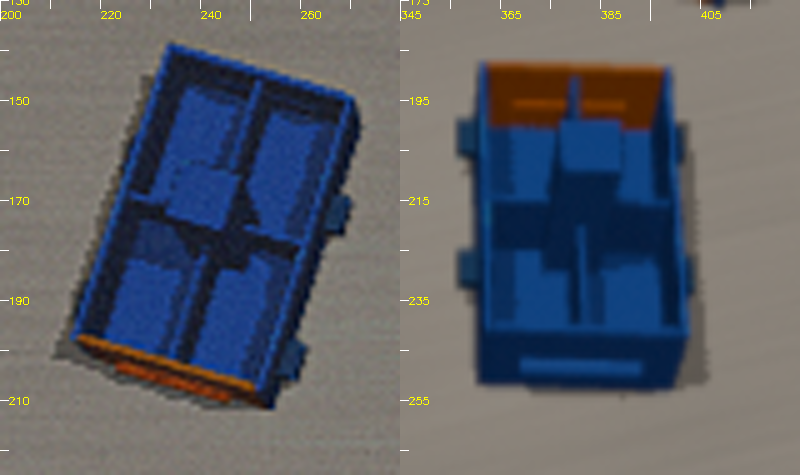

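View pics/c2.png

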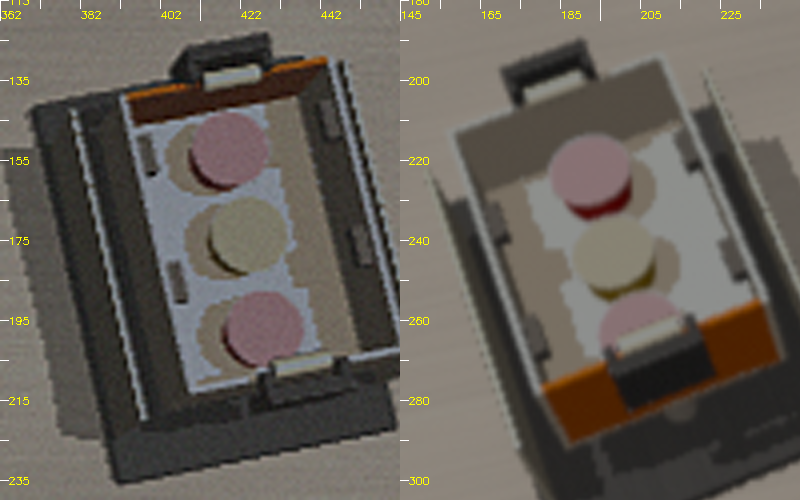

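Both objects are clearly visible, so I'll fit their poses from the wall corners seen in both cameras.

```bash
cat > h.py <<'E'
import numpy as np
from cell import imaging
from scipy.optimize import least_squares
C={n:imaging.get_calibration(n) for n in("scene","top")}
def proj(n,P):
    T=np.linalg.inv(C[n]["cam_to_world"]); p=T[:3,:3]@np.asarray(P,float)+T[:3,3]; q=C[n]["camera_matrix"]@p; return q[:2]/q[2]
def fit(obs,x0,free=3):
    def w(p,P): c,s=np.cos(p[2]),np.sin(p[2]); return [p[0]+c*P[0]-s*P[1],p[1]+s*P[0]+c*P[1],P[2]+(p[3] if free>3 else 0)]
    f=lambda p: np.concatenate([proj(n,w(p,P))-np.array(uv) for n,P,uv in obs])
    r=least_squares(f,x0,loss="soft_l1"); return r.x,r.fun.reshape(-1,2).round(1)
E
python3 - <<'E'
from h import *
K=[("top",(-80,-50,60),(233.6,138.6)),("top",(-80,50,60),(270.6,149.4)),("top",(80,-50,60),(215,197.6)),("top",(80,50,60),(253,208.4)),("top",(0,0,105),(240.8,169)),
("scene",(80,50,60),(361.4,187.6)),("scene",(80,-50,60),(399,188.6)),("scene",(-80,-50,60),(402.6,241.4)),("scene",(-80,50,60),(360.6,241.4)),("scene",(0,0,105),(383,204.2))]
R=[("top",(93,67,135),(392.5,139.3)),("top",(93,-67,135),(443.8,130)),("top",(-93,67,135),(409.5,213)),
("scene",(-93,-67,135),(158.3,212.5)),("scene",(-93,67,135),(210.5,195)),("scene",(93,67,135),(236.3,255)),("scene",(93,-67,135),(180.8,276.3))]
for O,x0 in((K,[500,200,3.1]),(R,[500,-150,0])):
    for sel in("top","scene",""):
        p,r=fit([o for o in O if sel in o[0]],x0); print(sel,p.round(3),r.tolist() if not sel else abs(r).max())
E
```

```text
top [544.77  205.966  -3.428] 0.6
scene [547.328 207.367   2.841] 1.2
 [545.827 206.702   2.85 ] [[-0.2, -0.6], [0.4, -0.8], [-0.9, -0.2], [-0.4, -0.1], [-0.3, -0.4], [-1.4, -0.7], [-0.6, -0.6], [-0.3, 0.6], [0.4, -0.7], [-0.5, -0.5]]
top [ 5.28307e+02 -2.42032e+02  1.82000e-01] 1.4
scene [ 532.005 -239.283   -6.099] 2.7
 [ 530.064 -240.875  -12.381] [[-1.4, -0.7], [0.7, -1.7], [-0.5, 0.5], [-2.1, -0.6], [0.2, -3.2], [1.1, -0.8], [-2.0, 1.6]]
```

Emit:
{"method": "jog_arm", "body": {
  "deltas": [
    {"gripper":1,"tx":-50,"ty":-17},
    {"gripper":1,"tx":-60,"ty":-20},
    {"gripper":1,"tx":-60,"ty":-20},
    {"gripper":1,"tx":-60,"ty":-20},
    {"gripper":1,"tx":-60,"ty":-20}
  ]
}}

```text
invalid input at $.deltas[0]: expected keys gripper, tx, ty, tz, spin
```

Emit:
{"method": "jog_arm", "body": {
  "deltas": [
    {"gripper":1,"tx":-60,"ty":-20},
    {"gripper":1,"tx":-60,"ty":-20},
    {"gripper":1,"tx":-40,"ty":-15},
    {"gripper":1,"tx":-20,"ty":-6,"spin":1.8},
    {"gripper":1}
  ]
}}

```text
invalid input at $.deltas[0]: expected keys gripper, tx, ty, tz, spin
```

Run:
```python
from h import *
from cell import bot
import cv2
s=bot.observe(); print(s['clock'],s['eef_pos'],s['orientation'],s['qpos'])
x,y,a=530,-241,.185
c,sn=np.cos(a),np.sin(a)
out=[]
for n,(X,Y,k) in(("top",(365,115,110)),("scene",(145,175,110))) and [("top",(365,115)),("scene",(145,180))]:
    im=imaging.capture(n)[:,:,::-1]; cv2.imwrite(f"pics/{n}1.png",im)
    k=7 if n=="x" else 4
    d=cv2.resize(im[Y:Y+130,X:X+100],None,fx=4,fy=4,interpolation=cv2.INTER_CUBIC)
    for z,col,L,W in((135,(0,0,255),93,67),(0,(0,255,0),130,95)):
        P=[(L,W),(L,-W),(-L,-W),(-L,W)]
        q=np.array([(proj(n,(x+c*u-sn*v,y+sn*u+c*v,z))-[X-.5,Y-.5])*4 for u,v in P]).astype(np.int32)
        cv2.polylines(d,[q],True,col,1)
    out.append(d)
cv2.imwrite("pics/o1.png",np.hstack(out))
```

```text
0.1 [128.77165585 482.58274244 249.50729361] [-3.13970247e+00 -1.15531612e-05  2.88082499e+00] [1.31002694e+00 2.41337189e-01 3.87233743e-03 1.33522165e+00
 1.15498843e-05 1.57079458e+00]Traceback (most recent call last):
  File "<stdin>", line 8, in <module>
ValueError: not enough values to unpack (expected 3, got 2)
```

Emit:
{"method": "jog_arm", "body": {
  "deltas": [
    {"gripper":1,"tx":-50,"ty":-17,"tz":0,"spin":0},
    {"gripper":1,"tx":-60,"ty":-20,"tz":0,"spin":0},
    {"gripper":1,"tx":-60,"ty":-20,"tz":0,"spin":0},
    {"gripper":1,"tx":-60,"ty":-20,"tz":0,"spin":0},
    {"gripper":1,"tx":-60,"ty":-20,"tz":0,"spin":0}
  ]
}}

```text
clock: 0.72
eef_pos: [382.9, 314.8, 250.0]
orientation: [-3.141, -0.0, 2.881]
contact_force: [0.8, 0.5, 0.5]
grip_width: 85.1
finger_force: 0.0
```

Emit:
{"method": "jog_arm", "body": {
  "deltas": [
    {"gripper":1,"tx":-60,"ty":-20,"tz":0,"spin":0},
    {"gripper":1,"tx":-60,"ty":-20,"tz":0,"spin":0},
    {"gripper":1,"tx":-40,"ty":-15,"tz":0,"spin":0},
    {"gripper":1,"tx":-20,"ty":-6,"tz":0,"spin":1.8},
    {"gripper":1,"tx":0,"ty":0,"tz":0,"spin":0}
  ]
}}

```text
clock: 1.35
eef_pos: [539.0, 211.1, 249.5]
orientation: [-3.141, -0.001, 2.847]
contact_force: [0.3, 0.2, -0.3]
grip_width: 85.4
finger_force: 0.0
```

Run:
```python
from h import *
from cell import bot
import cv2
s=bot.observe(); print(s['clock'],s['eef_pos'],s['orientation'],s['qpos'])
x,y,a=530,-241,.185
c,sn=np.cos(a),np.sin(a)
out=[]
for n,X,Y in(("top",365,115),("scene",145,180)):
    im=imaging.capture(n)[:,:,::-1]; cv2.imwrite(f"pics/{n}1.png",im)
    d=cv2.resize(im[Y:Y+130,X:X+100],None,fx=4,fy=4,interpolation=cv2.INTER_CUBIC)
    for z,col,L,W in((135,(0,0,255),93,67),(0,(0,255,0),130,95)):
        P=[(L,W),(L,-W),(-L,-W),(-L,W)]
        q=np.array([(proj(n,(x+c*u-sn*v,y+sn*u+c*v,z))-[X-.5,Y-.5])*4 for u,v in P]).astype(np.int32)
        cv2.polylines(d,[q],True,col,1)
    out.append(d)
cv2.imwrite("pics/o1.png",np.hstack(out))
```

```text
1.35 [538.95757918 211.10701858 249.48116297] [-3.14098363e+00 -1.37402896e-03  2.84719154e+00] [3.73143509e-01 4.00792336e-01 2.27709787e-01 1.39916989e+00
 3.72310486e-04 6.67543930e-01]
```

View pics/o1.png

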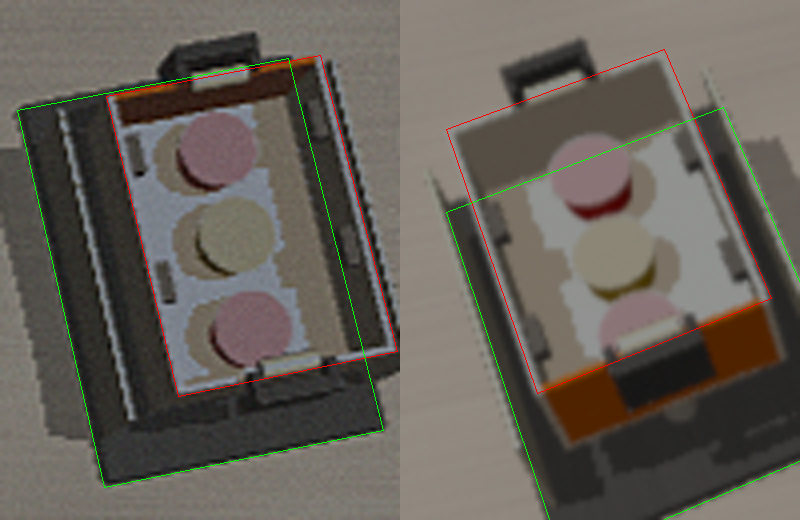

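The top-view overlay fits the crate to within 1–2 mm, and the cameras agree to about 1 mm on the crate's position relative to the caddy. Next I'll descend onto the post.

Emit:
{"method": "jog_arm", "body": {
  "deltas": [
    {"gripper":1,"tx":-4.2,"ty":-1.4,"tz":30,"spin":0},
    {"gripper":1,"tx":0,"ty":0,"tz":40,"spin":0},
    {"gripper":1,"tx":0,"ty":0,"tz":30,"spin":0},
    {"gripper":1,"tx":0,"ty":0,"tz":0,"spin":0},
    {"gripper":1,"tx":0,"ty":0,"tz":0,"spin":0}
  ]
}}

```text
clock: 2.08
eef_pos: [542.2, 210.3, 151.8]
orientation: [3.14, 0.001, 2.851]
contact_force: [0.8, 0.1, -0.1]
grip_width: 85.1
finger_force: 0.0
```

Emit:
{"method": "jog_arm", "body": {
  "deltas": [
    {"gripper":1,"tx":-4.7,"ty":-2.2,"tz":20,"spin":0},
    {"gripper":1,"tx":0,"ty":0,"tz":20,"spin":0},
    {"gripper":1,"tx":0,"ty":0,"tz":19,"spin":0},
    {"gripper":1,"tx":0,"ty":0,"tz":0,"spin":0},
    {"gripper":1,"tx":0,"ty":0,"tz":0,"spin":0}
  ]
}}

```text
clock: 2.7
eef_pos: [547.2, 206.3, 93.3]
orientation: [3.14, 0.002, 2.85]
contact_force: [0.4, -0.4, 0.3]
grip_width: 85.8
finger_force: 0.0
```

Run:
```python
from cell import bot
s=bot.observe(); print(s['eef_pos'],s['orientation'],s['contact_force'])
```

```text
[547.15878079 206.33686282  93.26300325] [3.13962195e+00 2.49738621e-03 2.84967985e+00] [ 0.39365837 -0.36174469  0.34181095]
```

Emit:
{"method": "jog_arm", "body": {
  "deltas": [
    {"gripper":1,"tx":0,"ty":0,"tz":2,"spin":0},
    {"gripper":0,"tx":0,"ty":0,"tz":0,"spin":0},
    {"gripper":0,"tx":0,"ty":0,"tz":0,"spin":0},
    {"gripper":0,"tx":0,"ty":0,"tz":0,"spin":0},
    {"gripper":0,"tx":0,"ty":0,"tz":0,"spin":0}
  ]
}}

```text
clock: 3.32
eef_pos: [546.3, 206.0, 89.6]
orientation: [3.141, 0.0, 2.849]
contact_force: [-0.1, 0.4, 2.1]
grip_width: 29.3
finger_force: 59.4
```

Emit:
{"method": "jog_arm", "body": {
  "deltas": [
    {"gripper":0,"tx":0,"ty":0,"tz":0,"spin":0},
    {"gripper":0,"tx":0,"ty":0,"tz":0,"spin":0},
    {"gripper":0,"tx":0,"ty":0,"tz":0,"spin":0},
    {"gripper":0,"tx":0,"ty":0,"tz":-3,"spin":0},
    {"gripper":0,"tx":0,"ty":0,"tz":-7,"spin":0}
  ]
}}

```text
clock: 3.95
eef_pos: [544.7, 204.9, 98.0]
orientation: [-3.139, -0.003, 2.849]
contact_force: [-0.7, 0.1, -4.4]
grip_width: 29.2
finger_force: 59.4
```

Emit:
{"method": "jog_arm", "body": {
  "deltas": [
    {"gripper":0,"tx":0,"ty":0,"tz":-20,"spin":0},
    {"gripper":0,"tx":0,"ty":0,"tz":-35,"spin":0},
    {"gripper":0,"tx":0,"ty":0,"tz":-45,"spin":5},
    {"gripper":0,"tx":0,"ty":0,"tz":-45,"spin":10},
    {"gripper":0,"tx":0,"ty":0,"tz":-25,"spin":10}
  ]
}}

```text
clock: 4.58
eef_pos: [546.5, 205.6, 272.1]
orientation: [3.139, 0.002, 2.407]
contact_force: [-0.3, 0.1, -4.1]
grip_width: 29.6
finger_force: 60.0
```

Emit:
{"method": "jog_arm", "body": {
  "deltas": [
    {"gripper":0,"tx":0,"ty":0,"tz":0,"spin":10.5},
    {"gripper":0,"tx":0,"ty":0,"tz":0,"spin":10.5},
    {"gripper":0,"tx":0,"ty":0,"tz":0,"spin":10.5},
    {"gripper":0,"tx":0,"ty":0,"tz":0,"spin":10.5},
    {"gripper":0,"tx":0,"ty":0,"tz":0,"spin":10.5}
  ]
}}

```text
clock: 5.2
eef_pos: [545.5, 205.3, 268.8]
orientation: [-3.14, 0.001, 1.49]
contact_force: [-0.4, 0.1, -3.9]
grip_width: 29.3
finger_force: 59.9
```

Emit:
{"method": "jog_arm", "body": {
  "deltas": [
    {"gripper":0,"tx":0,"ty":0,"tz":0,"spin":10.5},
    {"gripper":0,"tx":0,"ty":0,"tz":0,"spin":10.5},
    {"gripper":0,"tx":0,"ty":0,"tz":0,"spin":10.5},
    {"gripper":0,"tx":0,"ty":0,"tz":0,"spin":10.5},
    {"gripper":0,"tx":0,"ty":0,"tz":0,"spin":10.5}
  ]
}}

```text
clock: 5.82
eef_pos: [545.6, 205.3, 268.9]
orientation: [-3.141, 0.002, 0.574]
contact_force: [0.0, 0.3, -4.2]
grip_width: 29.0
finger_force: 59.9
```

Emit:
{"method": "jog_arm", "body": {
  "deltas": [
    {"gripper":0,"tx":0,"ty":0,"tz":0,"spin":10.5},
    {"gripper":0,"tx":0,"ty":0,"tz":0,"spin":8},
    {"gripper":0,"tx":0,"ty":0,"tz":0,"spin":4},
    {"gripper":0,"tx":0,"ty":0,"tz":0,"spin":0},
    {"gripper":0,"tx":0,"ty":0,"tz":0,"spin":0}
  ]
}}

```text
clock: 6.45
eef_pos: [558.9, 161.1, 269.1]
orientation: [-3.104, 0.003, 0.264]
contact_force: [0.4, 0.2, -4.1]
grip_width: 29.2
finger_force: 60.5
```

Run:
```python
from cell import bot
s=bot.observe(); print(s['eef_pos'],s['orientation'],s['contact_force'],s['qpos'])
```

```text
[558.85301796 161.14338324 269.07048175] [-3.10445579e+00  3.07223336e-03  2.63576171e-01] [ 0.41909641  0.15173684 -4.07753095] [0.26257086 0.40257888 0.28032701 1.45165405 0.03713375 3.14058665]
```

Emit:
{"method": "jog_arm", "body": {
  "deltas": [
    {"gripper":0,"tx":0,"ty":20,"tz":0,"spin":0},
    {"gripper":0,"tx":0,"ty":40,"tz":0,"spin":0},
    {"gripper":0,"tx":0,"ty":45,"tz":0,"spin":0},
    {"gripper":0,"tx":0,"ty":30,"tz":0,"spin":0},
    {"gripper":0,"tx":0,"ty":0,"tz":0,"spin":0}
  ]
}}

```text
clock: 7.08
eef_pos: [594.7, 27.9, 263.9]
orientation: [-3.106, 0.003, 0.26]
contact_force: [-0.4, -0.2, -3.2]
grip_width: 29.0
finger_force: 60.8
```

Run:
```python
from cell import bot
s=bot.observe(); print(s['eef_pos'],s['orientation'],s['contact_force'],s['qpos'])
```

```text
[594.65812501  27.94284373 263.89798005] [-3.10554128e+00  2.88516112e-03  2.59899517e-01] [-0.37725676 -0.18892422 -3.19111848] [0.03049391 0.43930456 0.32279179 1.46529432 0.03445044 2.91204938]
```

The spin hit the joint‑6 limit and left a 0.036 rad tool tilt, which jogging can't remove directly. The opposite limit should mirror the effect, so I'll unwind to it at about the same base angle, well above everything.

Emit:
{"method": "jog_arm", "body": {
  "deltas": [
    {"gripper":0,"tx":0,"ty":-30,"tz":0,"spin":-10.5},
    {"gripper":0,"tx":0,"ty":-30,"tz":-6,"spin":-10.5},
    {"gripper":0,"tx":-10,"ty":-30,"tz":0,"spin":-10.5},
    {"gripper":0,"tx":0,"ty":0,"tz":0,"spin":-10.5},
    {"gripper":0,"tx":0,"ty":0,"tz":0,"spin":-10.5}
  ]
}}

```text
clock: 7.7
eef_pos: [547.2, 106.0, 273.8]
orientation: [-3.118, -0.028, 1.188]
contact_force: [0.0, 0.1, -3.7]
grip_width: 29.4
finger_force: 61.2
```

Emit:
{"method": "jog_arm", "body": {
  "deltas": [
    {"gripper":0,"tx":0,"ty":0,"tz":0,"spin":-10.5},
    {"gripper":0,"tx":0,"ty":0,"tz":0,"spin":-10.5},
    {"gripper":0,"tx":0,"ty":0,"tz":0,"spin":-10.5},
    {"gripper":0,"tx":0,"ty":0,"tz":0,"spin":-10.5},
    {"gripper":0,"tx":0,"ty":0,"tz":0,"spin":-10.5}
  ]
}}

```text
clock: 8.32
eef_pos: [547.5, 105.5, 273.6]
orientation: [3.134, -0.036, 2.104]
contact_force: [0.4, 0.5, -4.3]
grip_width: 29.1
finger_force: 61.2
```

Emit:
{"method": "jog_arm", "body": {
  "deltas": [
    {"gripper":0,"tx":0,"ty":0,"tz":0,"spin":-10.5},
    {"gripper":0,"tx":0,"ty":0,"tz":0,"spin":-10.5},
    {"gripper":0,"tx":0,"ty":0,"tz":0,"spin":-10.5},
    {"gripper":0,"tx":0,"ty":0,"tz":0,"spin":-10.5},
    {"gripper":0,"tx":0,"ty":0,"tz":0,"spin":-10.5}
  ]
}}

```text
clock: 8.95
eef_pos: [547.5, 105.5, 273.6]
orientation: [3.108, -0.016, 3.02]
contact_force: [-0.3, 0.4, -3.7]
grip_width: 29.3
finger_force: 61.2
```

Emit:
{"method": "jog_arm", "body": {
  "deltas": [
    {"gripper":0,"tx":0,"ty":0,"tz":0,"spin":-10.5},
    {"gripper":0,"tx":0,"ty":0,"tz":0,"spin":-10.5},
    {"gripper":0,"tx":0,"ty":0,"tz":0,"spin":-10.5},
    {"gripper":0,"tx":0,"ty":0,"tz":0,"spin":-10.5},
    {"gripper":0,"tx":0,"ty":0,"tz":0,"spin":-10.5}
  ]
}}

```text
clock: 9.57
eef_pos: [547.5, 105.5, 273.6]
orientation: [3.109, 0.017, -2.347]
contact_force: [0.8, 0.3, -3.4]
grip_width: 29.2
finger_force: 61.2
```

Emit:
{"method": "jog_arm", "body": {
  "deltas": [
    {"gripper":0,"tx":0,"ty":0,"tz":0,"spin":-10.5},
    {"gripper":0,"tx":0,"ty":0,"tz":0,"spin":-10.5},
    {"gripper":0,"tx":0,"ty":0,"tz":0,"spin":-10.5},
    {"gripper":0,"tx":0,"ty":0,"tz":0,"spin":-10.5},
    {"gripper":0,"tx":0,"ty":0,"tz":0,"spin":-10.5}
  ]
}}

```text
clock: 10.2
eef_pos: [547.5, 105.5, 273.6]
orientation: [3.135, 0.036, -1.431]
contact_force: [-1.0, 0.3, -5.0]
grip_width: 29.0
finger_force: 61.2
```

Emit:
{"method": "jog_arm", "body": {
  "deltas": [
    {"gripper":0,"tx":0,"ty":0,"tz":0,"spin":-10.5},
    {"gripper":0,"tx":0,"ty":0,"tz":0,"spin":-10.5},
    {"gripper":0,"tx":0,"ty":0,"tz":0,"spin":-10.5},
    {"gripper":0,"tx":0,"ty":0,"tz":0,"spin":-10.5},
    {"gripper":0,"tx":0,"ty":0,"tz":0,"spin":-10.5}
  ]
}}

```text
clock: 10.82
eef_pos: [547.5, 105.5, 273.6]
orientation: [-3.117, 0.028, -0.514]
contact_force: [0.1, 0.6, -4.2]
grip_width: 29.7
finger_force: 61.2
```

Run:
```python
from cell import bot
s=bot.observe(); print(s['eef_pos'],s['orientation'],s['contact_force'],s['qpos'])
```

```text
[547.5142698  105.51559957 273.60092886] [-3.11684121  0.02757212 -0.51421154] [ 0.07208039  0.58436982 -4.18271128] [ 0.17170391  0.35333818  0.2197013   1.44281491  0.03661598 -2.45543949]
```

Emit:
{"method": "jog_arm", "body": {
  "deltas": [
    {"gripper":0,"tx":0,"ty":0,"tz":0,"spin":-10.5},
    {"gripper":0,"tx":0,"ty":0,"tz":0,"spin":-10.5},
    {"gripper":0,"tx":0,"ty":0,"tz":0,"spin":-10.5},
    {"gripper":0,"tx":0,"ty":0,"tz":0,"spin":-10.5},
    {"gripper":0,"tx":0,"ty":0,"tz":0,"spin":-4}
  ]
}}

```text
clock: 11.45
eef_pos: [541.1, 134.2, 273.5]
orientation: [-3.129, 0.002, 0.235]
contact_force: [0.5, 0.1, -4.2]
grip_width: 29.3
finger_force: 61.3
```

```bash
cat > st.py <<'E'
from cell import bot
from scipy.spatial.transform import Rotation as R
s=bot.observe(); z=R.from_euler('xyz',s['orientation']).as_matrix()[:,2]
print(s['clock'],s['eef_pos'].round(1),s['orientation'].round(3),s['contact_force'].round(1),s['ft_torque'].round(2),s['qpos'].round(3),'toolz',z[:2].round(4))
E
python3 st.py
```

```text
11.45 [541.1 134.2 273.5] [-3.129e+00  2.000e-03  2.350e-01] [ 0.5  0.1 -4.2] [-0.   -0.02 -0.04] [ 0.236  0.351  0.216  1.439  0.013 -3.14 ] toolz [-0.0054  0.0119]
```

The tilt is down to 0.013 rad. One more small nudge should finish it.

Emit:
{"method": "jog_arm", "body": {
  "deltas": [
    {"gripper":0,"tx":0,"ty":0,"tz":0,"spin":-3.6},
    {"gripper":0,"tx":0,"ty":0,"tz":0,"spin":0},
    {"gripper":0,"tx":0,"ty":0,"tz":0,"spin":0},
    {"gripper":0,"tx":0,"ty":0,"tz":0,"spin":0},
    {"gripper":0,"tx":0,"ty":0,"tz":0,"spin":0}
  ]
}}

```text
clock: 12.08
eef_pos: [537.0, 149.4, 273.4]
orientation: [-3.142, 0.002, 0.27]
contact_force: [0.2, 0.2, -3.5]
grip_width: 29.2
finger_force: 61.2
```

```bash
python3 st.py
```

```text
12.075 [537.  149.4 273.4] [-3.142e+00  2.000e-03  2.700e-01] [ 0.2  0.2 -3.5] [-0.01  0.01  0.02] [ 0.271  0.35   0.215  1.438  0.    -3.141] toolz [-0.0018 -0.0005]
```

Level again (toolz ≈ 0.002). I'll spin forward while still clear of the crate, then carry the caddy across.

Emit:
{"method": "jog_arm", "body": {
  "deltas": [
    {"gripper":0,"tx":0,"ty":0,"tz":0,"spin":10.5},
    {"gripper":0,"tx":0,"ty":0,"tz":0,"spin":10.5},
    {"gripper":0,"tx":0,"ty":0,"tz":0,"spin":10.5},
    {"gripper":0,"tx":0,"ty":0,"tz":0,"spin":10.5},
    {"gripper":0,"tx":0,"ty":0,"tz":0,"spin":10.5}
  ]
}}

```text
clock: 12.7
eef_pos: [537.0, 149.5, 273.5]
orientation: [3.14, 0.001, -0.652]
contact_force: [-0.3, -0.5, -4.4]
grip_width: 29.3
finger_force: 61.2
```

Emit:
{"method": "jog_arm", "body": {
  "deltas": [
    {"gripper":0,"tx":0,"ty":0,"tz":0,"spin":10.5},
    {"gripper":0,"tx":0,"ty":0,"tz":0,"spin":10.5},
    {"gripper":0,"tx":0,"ty":0,"tz":0,"spin":10.5},
    {"gripper":0,"tx":0,"ty":0,"tz":0,"spin":10.5},
    {"gripper":0,"tx":0,"ty":0,"tz":0,"spin":10.5}
  ]
}}

```text
clock: 13.32
eef_pos: [537.0, 149.5, 273.4]
orientation: [3.14, -0.0, -1.568]
contact_force: [-0.1, 0.5, -3.6]
grip_width: 29.5
finger_force: 61.2
```

Emit:
{"method": "jog_arm", "body": {
  "deltas": [
    {"gripper":0,"tx":0,"ty":0,"tz":0,"spin":10.5},
    {"gripper":0,"tx":0,"ty":0,"tz":0,"spin":10.5},
    {"gripper":0,"tx":0,"ty":0,"tz":0,"spin":10.5},
    {"gripper":0,"tx":0,"ty":0,"tz":0,"spin":10.5},
    {"gripper":0,"tx":0,"ty":0,"tz":0,"spin":10.5}
  ]
}}

```text
clock: 13.95
eef_pos: [537.0, 149.5, 273.4]
orientation: [3.141, -0.002, -2.484]
contact_force: [-0.4, 0.3, -3.7]
grip_width: 29.4
finger_force: 61.2
```

Emit:
{"method": "jog_arm", "body": {
  "deltas": [
    {"gripper":0,"tx":0,"ty":0,"tz":0,"spin":10.5},
    {"gripper":0,"tx":0,"ty":0,"tz":0,"spin":10.5},
    {"gripper":0,"tx":0,"ty":0,"tz":0,"spin":10.5},
    {"gripper":0,"tx":0,"ty":0,"tz":0,"spin":10.5},
    {"gripper":0,"tx":0,"ty":0,"tz":0,"spin":10.5}
  ]
}}

```text
clock: 14.58
eef_pos: [537.0, 149.5, 273.5]
orientation: [-3.141, -0.002, 2.882]
contact_force: [-0.2, -1.5, -4.2]
grip_width: 29.2
finger_force: 61.2
```

Emit:
{"method": "jog_arm", "body": {
  "deltas": [
    {"gripper":0,"tx":0,"ty":0,"tz":0,"spin":10.5},
    {"gripper":0,"tx":0,"ty":0,"tz":0,"spin":10.5},
    {"gripper":0,"tx":0,"ty":0,"tz":0,"spin":10.5},
    {"gripper":0,"tx":0,"ty":0,"tz":0,"spin":10.5},
    {"gripper":0,"tx":0,"ty":0,"tz":0,"spin":10.5}
  ]
}}

```text
clock: 15.2
eef_pos: [537.0, 149.5, 273.5]
orientation: [-3.14, -0.0, 1.966]
contact_force: [0.9, -0.3, -3.1]
grip_width: 29.3
finger_force: 61.2
```

Emit:
{"method": "jog_arm", "body": {
  "deltas": [
    {"gripper":0,"tx":0,"ty":0,"tz":0,"spin":10.5},
    {"gripper":0,"tx":0,"ty":0,"tz":0,"spin":10.5},
    {"gripper":0,"tx":0,"ty":0,"tz":0,"spin":10.5},
    {"gripper":0,"tx":0,"ty":0,"tz":0,"spin":10.5},
    {"gripper":0,"tx":0,"ty":0,"tz":0,"spin":10.5}
  ]
}}

```text
clock: 15.82
eef_pos: [537.0, 149.5, 273.5]
orientation: [-3.14, 0.001, 1.05]
contact_force: [-0.6, -0.7, -3.9]
grip_width: 29.3
finger_force: 61.2
```

Emit:
{"method": "jog_arm", "body": {
  "deltas": [
    {"gripper":0,"tx":-20,"ty":11,"tz":0,"spin":0},
    {"gripper":0,"tx":-35,"ty":19,"tz":0,"spin":0},
    {"gripper":0,"tx":-45,"ty":25,"tz":0,"spin":0},
    {"gripper":0,"tx":-45,"ty":25,"tz":0,"spin":0},
    {"gripper":0,"tx":-45,"ty":25,"tz":0,"spin":0}
  ]
}}

```text
clock: 16.45
eef_pos: [534.7, -69.0, 273.7]
orientation: [-3.141, 0.001, 1.056]
contact_force: [1.0, -0.3, -3.4]
grip_width: 28.8
finger_force: 61.2
```

Emit:
{"method": "jog_arm", "body": {
  "deltas": [
    {"gripper":0,"tx":-45,"ty":25,"tz":0,"spin":0},
    {"gripper":0,"tx":-45,"ty":25,"tz":0,"spin":0},
    {"gripper":0,"tx":-30,"ty":16,"tz":0,"spin":0},
    {"gripper":0,"tx":-20,"ty":10,"tz":0,"spin":0},
    {"gripper":0,"tx":-10,"ty":5,"tz":0,"spin":5}
  ]
}}

```text
clock: 17.08
eef_pos: [531.4, -238.9, 273.5]
orientation: [-3.14, 0.001, 0.966]
contact_force: [-0.5, 0.7, -4.0]
grip_width: 29.1
finger_force: 61.2
```

Emit:
{"method": "jog_arm", "body": {
  "deltas": [
    {"gripper":0,"tx":0,"ty":0,"tz":0,"spin":10},
    {"gripper":0,"tx":0,"ty":0,"tz":0,"spin":10},
    {"gripper":0,"tx":0,"ty":0,"tz":0,"spin":10},
    {"gripper":0,"tx":0,"ty":0,"tz":0,"spin":10},
    {"gripper":0,"tx":0,"ty":0,"tz":0,"spin":4}
  ]
}}

```text
clock: 17.7
eef_pos: [531.7, -237.1, 273.6]
orientation: [-3.141, 0.002, 0.199]
contact_force: [0.8, -0.4, -3.7]
grip_width: 29.2
finger_force: 61.2
```

```bash
python3 st.py
```

```text
17.7 [ 531.7 -237.1  273.6] [-3.141e+00  2.000e-03  1.990e-01] [ 0.8 -0.4 -3.7] [ 0.01 -0.   -0.04] [-4.190e-01  4.020e-01  2.910e-01  1.462e+00 -1.000e-03  2.523e+00] toolz [-0.0018  0.0001]
```

Emit:
{"method": "jog_arm", "body": {
  "deltas": [
    {"gripper":0,"tx":-2.5,"ty":3.8,"tz":7,"spin":0.8},
    {"gripper":0,"tx":0,"ty":0,"tz":10,"spin":0},
    {"gripper":0,"tx":0,"ty":0,"tz":6,"spin":0},
    {"gripper":0,"tx":0,"ty":0,"tz":0,"spin":0},
    {"gripper":0,"tx":0,"ty":0,"tz":0,"spin":0}
  ]
}}

```text
clock: 18.32
eef_pos: [530.0, -241.8, 250.8]
orientation: [3.141, 0.002, 0.188]
contact_force: [0.6, 0.9, -3.7]
grip_width: 29.4
finger_force: 61.2
```

```bash
python3 st.py
python3 - <<'E'
from h import *
from cell import bot
import cv2
s=bot.observe(); x,y,z=s['eef_pos']; a=s['orientation'][2]; zu=z-90
out=[]
for n,X,Y in(("top",370,105),("scene",145,150)):
    im=imaging.capture(n)[:,:,::-1]; cv2.imwrite(f"pics/{n}2.png",im)
    d=cv2.resize(im[Y:Y+140,X:X+100],None,fx=4,fy=4,interpolation=cv2.INTER_CUBIC)
    for (x0,y0,a0,z0),col,L,W in(((530,-241,.185,135),(0,0,255),93,67),((x,y,a,zu+60),(0,255,0),80,50)):
        c,sn=np.cos(a0),np.sin(a0)
        q=np.array([(proj(n,(x0+c*u-sn*v,y0+sn*u+c*v,z0))-[X-.5,Y-.5])*4 for u,v in [(L,W),(L,-W),(-L,-W),(-L,W)]]).astype(np.int32)
        cv2.polylines(d,[q],True,col,1)
    out.append(d)
cv2.imwrite("pics/o2.png",np.hstack(out))
E
```

```text
18.325 [ 530.  -241.8  250.8] [3.141e+00 2.000e-03 1.880e-01] [ 0.6  0.9 -3.7] [-0.   -0.03  0.04] [-4.270e-01  4.080e-01  2.420e-01  1.406e+00 -1.000e-03  2.526e+00] toolz [-0.0015 -0.0005]
```

View pics/o2.png

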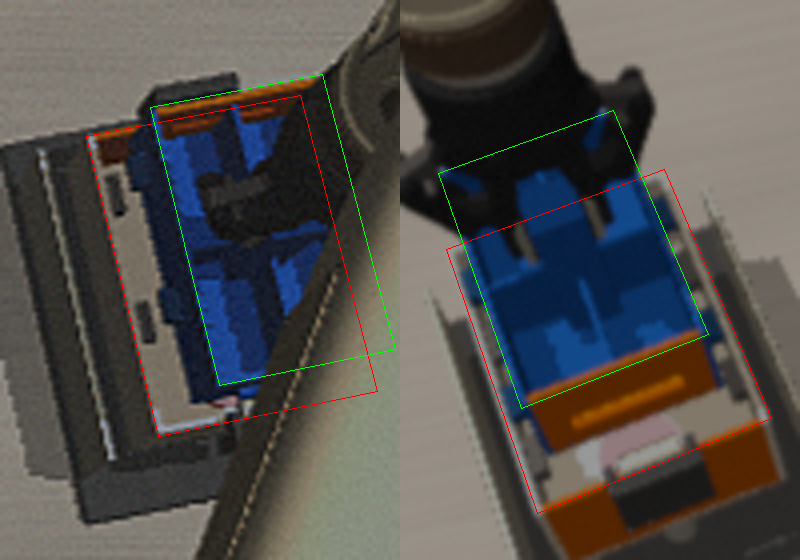

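Run:
```python
import cv2,numpy as np
t=cv2.imread("pics/top2.png"); s=cv2.imread("pics/scene2.png")
def crop(im,x,y,w,h,k):
    c=cv2.resize(im[y:y+h,x:x+w],None,fx=k,fy=k,interpolation=cv2.INTER_LANCZOS4); c=cv2.convertScaleAbs(c,alpha=1.6)
    for i in range(0,w,5): cv2.line(c,(i*k,0),(i*k,6),(255,255,255),1); i%10==0 and cv2.putText(c,str(x+i),(i*k,14),0,.35,(0,255,255),1)
    for j in range(0,h,5): cv2.line(c,(0,j*k),(6,j*k),(255,255,255),1); j%10==0 and cv2.putText(c,str(y+j),(8,j*k+4),0,.35,(0,255,255),1)
    return c
a=crop(t,385,120,50,75,8); b=crop(s,170,225,50,75,8)
b2=crop(s,195,225,50,75,8)
cv2.imwrite("pics/z1.png",np.hstack([a,crop(s,172,225,66,75,6)[:450].copy() if 0 else cv2.copyMakeBorder(crop(s,172,225,66,75,6),0,150,0,0,cv2.BORDER_CONSTANT)]))
```

```text
(no output)
```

View pics/z1.png

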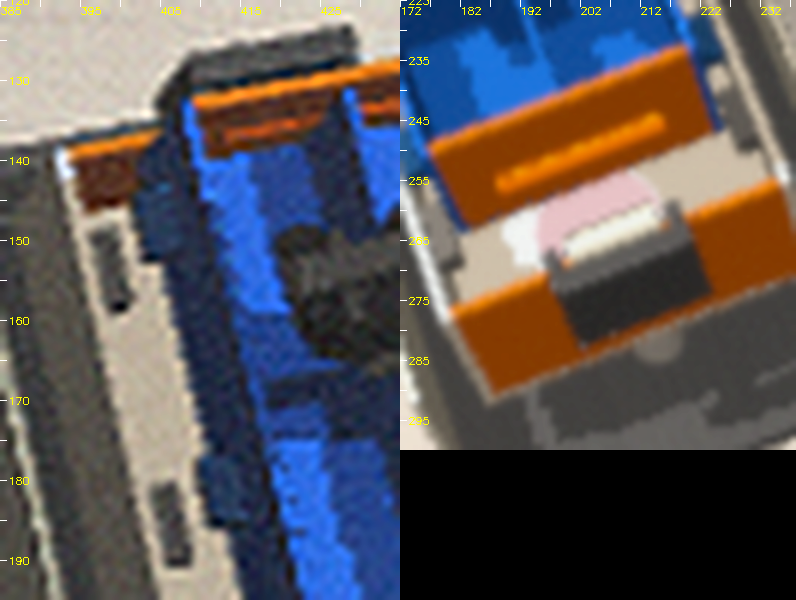

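Run:
```python
from h import *
def f2(n,obs,a):
    c,s=np.cos(a),np.sin(a)
    f=lambda p:np.concatenate([proj(n,(p[0]+c*u-s*v,p[1]+s*u+c*v,z))-np.array(q)+.5 for (u,v,z),q in obs])
    r=least_squares(f,[530,-240]); return r.x.round(1),r.fun.round(1)
for zc in(220.8,218.8):
  print('caddy',zc,f2("top",[((80,50,zc),(408.5,132.75))],.188),f2("scene",[((80,50,zc),(220,232.5)),((80,-50,zc),(177,250.3))],.188))
print('crate',f2("top",[((93,67,135),(392.75,138.75))],.185),f2("scene",[((93,67,135),(235.3,255.3)),((93,-67,135),(180.3,278))],.185))
```

```text
caddy 220.8 (array([ 528.2, -243.7]), array([ 0., -0.])) (array([ 526.4, -241.6]), array([ 1.9, -0.3, -1.8,  0.2]))
caddy 218.8 (array([ 528.9, -244.2]), array([ 0., -0.])) (array([ 525.2, -241.9]), array([ 1.8, -0.3, -1.8,  0.2]))
crate (array([ 530.8, -243.8]), array([-0.,  0.])) (array([ 529.7, -242.5]), array([ 1.8, -0.6, -1.8,  0.4]))
```

The orange-end corners in both cameras show the caddy about 2–3 mm short along the crate's +x. I'll shift it by 2.2 mm and lower slowly.

Emit:
{"method": "jog_arm", "body": {
  "deltas": [
    {"gripper":0,"tx":2.2,"ty":0.6,"tz":4,"spin":0.1},
    {"gripper":0,"tx":0,"ty":0,"tz":6,"spin":0},
    {"gripper":0,"tx":0,"ty":0,"tz":6,"spin":0},
    {"gripper":0,"tx":0,"ty":0,"tz":4,"spin":0},
    {"gripper":0,"tx":0,"ty":0,"tz":3,"spin":0}
  ]
}}

```text
clock: 19.05
eef_pos: [532.0, -241.9, 227.2]
orientation: [-3.141, 0.002, 0.186]
contact_force: [0.5, 0.5, -4.0]
grip_width: 29.2
finger_force: 61.2
```

Emit:
{"method": "jog_arm", "body": {
  "deltas": [
    {"gripper":0,"tx":0,"ty":0,"tz":3,"spin":0},
    {"gripper":0,"tx":0,"ty":0,"tz":2,"spin":0},
    {"gripper":0,"tx":0,"ty":0,"tz":2,"spin":0},
    {"gripper":0,"tx":0,"ty":0,"tz":2,"spin":0},
    {"gripper":0,"tx":0,"ty":0,"tz":0,"spin":0}
  ]
}}

```text
clock: 19.68
eef_pos: [532.0, -241.9, 218.5]
orientation: [-3.141, 0.002, 0.186]
contact_force: [-0.7, 0.3, -3.4]
grip_width: 29.5
finger_force: 61.2
```

```bash
python3 st.py
```

```text
19.675 [ 532.  -241.9  218.5] [-3.141e+00  2.000e-03  1.860e-01] [-0.7  0.3 -3.4] [ 0.    0.   -0.02] [-4.260e-01  4.250e-01  1.830e-01  1.331e+00 -1.000e-03  2.529e+00] toolz [-0.0021 -0.0002]
```

Emit:
{"method": "jog_arm", "body": {
  "deltas": [
    {"gripper":0,"tx":0,"ty":0,"tz":1.5,"spin":0},
    {"gripper":0,"tx":0,"ty":0,"tz":1.5,"spin":0},
    {"gripper":0,"tx":0,"ty":0,"tz":1.5,"spin":0},
    {"gripper":0,"tx":0,"ty":0,"tz":1.5,"spin":0},
    {"gripper":0,"tx":0,"ty":0,"tz":1.5,"spin":0}
  ]
}}

```text
clock: 20.3
eef_pos: [532.1, -242.0, 212.1]
orientation: [3.141, 0.001, 0.186]
contact_force: [-3.0, 0.3, 2.9]
grip_width: 29.0
finger_force: 62.1
```

```bash
python3 st.py
```

```text
20.3 [ 532.1 -242.   212.1] [3.141e+00 1.000e-03 1.860e-01] [-3.   0.3  2.9] [ 0.28  0.54 -0.02] [-4.260e-01  4.270e-01  1.700e-01  1.314e+00 -1.000e-03  2.529e+00] toolz [-0.001  -0.0008]
```

Emit:
{"method": "jog_arm", "body": {
  "deltas": [
    {"gripper":0,"tx":0,"ty":0,"tz":1.5,"spin":0},
    {"gripper":0,"tx":0,"ty":0,"tz":1.5,"spin":0},
    {"gripper":0,"tx":0,"ty":0,"tz":1.5,"spin":0},
    {"gripper":0,"tx":0,"ty":0,"tz":1.5,"spin":0},
    {"gripper":0,"tx":0,"ty":0,"tz":0,"spin":0}
  ]
}}

```text
clock: 20.92
eef_pos: [532.1, -242.0, 205.1]
orientation: [3.141, 0.002, 0.186]
contact_force: [-3.1, -0.2, 3.5]
grip_width: 29.3
finger_force: 62.4
```

```bash
python3 st.py
```

```text
20.925 [ 532.1 -242.   205.1] [3.141e+00 2.000e-03 1.860e-01] [-3.1 -0.2  3.5] [0.25 0.57 0.01] [-4.260e-01  4.310e-01  1.580e-01  1.299e+00 -1.000e-03  2.530e+00] toolz [-0.0018 -0.0005]
```

Contact is made, but a −3 N side force along x says the caddy is too far forward. I'll ease it back.

Emit:
{"method": "jog_arm", "body": {
  "deltas": [
    {"gripper":0,"tx":-0.6,"ty":0,"tz":0,"spin":0},
    {"gripper":0,"tx":-0.6,"ty":0,"tz":0,"spin":0},
    {"gripper":0,"tx":0,"ty":0,"tz":0,"spin":0},
    {"gripper":0,"tx":0,"ty":0,"tz":0,"spin":0},
    {"gripper":0,"tx":0,"ty":0,"tz":0,"spin":0}
  ]
}}

```text
clock: 21.55
eef_pos: [531.9, -242.0, 205.5]
orientation: [3.141, -0.0, 0.186]
contact_force: [3.2, 2.5, 3.0]
grip_width: 29.0
finger_force: 62.2
```

```bash
python3 st.py
```

```text
21.55 [ 531.9 -242.   205.5] [ 3.141 -0.     0.186] [3.2 2.5 3. ] [ 0.6  -0.74 -0.09] [-0.427  0.429  0.156  1.297 -0.     2.528] toolz [ 0.0005 -0.0003]
```

Emit:
{"method": "jog_arm", "body": {
  "deltas": [
    {"gripper":0,"tx":0.6,"ty":-0.5,"tz":0,"spin":0},
    {"gripper":0,"tx":0,"ty":0,"tz":1,"spin":0},
    {"gripper":0,"tx":0,"ty":0,"tz":1.5,"spin":0},
    {"gripper":0,"tx":0,"ty":0,"tz":1.5,"spin":0},
    {"gripper":0,"tx":0,"ty":0,"tz":0,"spin":0}
  ]
}}

```text
clock: 22.18
eef_pos: [531.9, -242.0, 201.5]
orientation: [3.14, 0.001, 0.186]
contact_force: [3.5, 0.4, 4.7]
grip_width: 29.8
finger_force: 62.4
```

```bash
python3 st.py
```

```text
22.175 [ 531.9 -242.   201.5] [3.14e+00 1.00e-03 1.86e-01] [3.5 0.4 4.7] [ 0.15 -0.74  0.03] [-4.260e-01  4.310e-01  1.490e-01  1.288e+00 -1.000e-03  2.529e+00] toolz [-0.0004 -0.0013]
```

Emit:
{"method": "jog_arm", "body": {
  "deltas": [
    {"gripper":0,"tx":0.5,"ty":0,"tz":1,"spin":0},
    {"gripper":0,"tx":0,"ty":0,"tz":1.5,"spin":0},
    {"gripper":0,"tx":0,"ty":0,"tz":1.5,"spin":0},
    {"gripper":0,"tx":0,"ty":0,"tz":1,"spin":0},
    {"gripper":0,"tx":0,"ty":0,"tz":0,"spin":0}
  ]
}}

```text
clock: 22.8
eef_pos: [532.0, -241.9, 196.7]
orientation: [3.14, 0.001, 0.186]
contact_force: [2.6, -0.4, 6.9]
grip_width: 28.9
finger_force: 62.5
```

```bash
python3 st.py
```

```text
22.8 [ 532.  -241.9  196.7] [3.14e+00 1.00e-03 1.86e-01] [ 2.6 -0.4  6.9] [ 0.13 -0.52  0.05] [-4.260e-01  4.340e-01  1.410e-01  1.278e+00 -2.000e-03  2.530e+00] toolz [-0.0011 -0.0014]
```

Emit:
{"method": "jog_arm", "body": {
  "deltas": [
    {"gripper":0,"tx":0.4,"ty":0,"tz":1,"spin":0},
    {"gripper":0,"tx":0,"ty":0,"tz":1.5,"spin":0},
    {"gripper":0,"tx":0,"ty":0,"tz":1.5,"spin":0},
    {"gripper":0,"tx":0,"ty":0,"tz":1,"spin":0},
    {"gripper":0,"tx":0,"ty":0,"tz":0,"spin":0}
  ]
}}

```text
clock: 23.42
eef_pos: [532.0, -241.9, 191.9]
orientation: [3.14, 0.002, 0.186]
contact_force: [1.5, 0.3, 7.7]
grip_width: 29.5
finger_force: 62.7
```

```bash
python3 st.py
```

```text
23.425 [ 532.  -241.9  191.9] [3.14e+00 2.00e-03 1.86e-01] [1.5 0.3 7.7] [ 0.16 -0.26  0.08] [-4.260e-01  4.370e-01  1.330e-01  1.267e+00 -2.000e-03  2.530e+00] toolz [-0.0017 -0.0016]
```

Emit:
{"method": "jog_arm", "body": {
  "deltas": [
    {"gripper":0,"tx":0.3,"ty":0,"tz":1,"spin":0},
    {"gripper":0,"tx":0,"ty":0,"tz":1,"spin":0},
    {"gripper":0,"tx":0,"ty":0,"tz":1,"spin":0},
    {"gripper":0,"tx":0,"ty":0,"tz":1,"spin":0},
    {"gripper":0,"tx":0,"ty":0,"tz":0,"spin":0}
  ]
}}

```text
clock: 24.05
eef_pos: [532.0, -241.9, 188.1]
orientation: [3.14, 0.002, 0.185]
contact_force: [-0.7, 0.9, 8.4]
grip_width: 29.5
finger_force: 62.9
```

```bash
python3 st.py
```

```text
24.05 [ 532.  -241.9  188.1] [3.14e+00 2.00e-03 1.85e-01] [-0.7  0.9  8.4] [ 0.16 -0.06  0.04] [-4.260e-01  4.400e-01  1.260e-01  1.258e+00 -2.000e-03  2.531e+00] toolz [-0.002  -0.0017]
```

Emit:
{"method": "jog_arm", "body": {
  "deltas": [
    {"gripper":0,"tx":0,"ty":0,"tz":1,"spin":0},
    {"gripper":0,"tx":0,"ty":0,"tz":1,"spin":0},
    {"gripper":0,"tx":0,"ty":0,"tz":1,"spin":0},
    {"gripper":0,"tx":0,"ty":0,"tz":1,"spin":0},
    {"gripper":0,"tx":0,"ty":0,"tz":0,"spin":0}
  ]
}}

```text
clock: 24.68
eef_pos: [532.0, -241.9, 184.4]
orientation: [3.14, 0.002, 0.185]
contact_force: [0.1, 1.6, 10.5]
grip_width: 29.1
finger_force: 63.1
```

```bash
python3 st.py
```

```text
24.675 [ 532.  -241.9  184.4] [3.14e+00 2.00e-03 1.85e-01] [ 0.1  1.6 10.5] [0.27 0.01 0.03] [-4.260e-01  4.420e-01  1.200e-01  1.249e+00 -2.000e-03  2.531e+00] toolz [-0.0018 -0.0018]
```

Emit:
{"method": "jog_arm", "body": {
  "deltas": [
    {"gripper":0,"tx":0,"ty":-0.3,"tz":1,"spin":0},
    {"gripper":0,"tx":0,"ty":0,"tz":1,"spin":0},
    {"gripper":0,"tx":0,"ty":0,"tz":1,"spin":0},
    {"gripper":0,"tx":0,"ty":0,"tz":0,"spin":0},
    {"gripper":0,"tx":0,"ty":0,"tz":0,"spin":0}
  ]
}}

```text
clock: 25.3
eef_pos: [532.0, -241.9, 181.6]
orientation: [3.14, 0.002, 0.185]
contact_force: [-0.2, 0.3, 11.0]
grip_width: 29.4
finger_force: 63.1
```

```bash
python3 st.py
```

```text
25.3 [ 532.  -241.9  181.6] [3.14e+00 2.00e-03 1.85e-01] [-0.2  0.3 11. ] [0.06 0.12 0.06] [-0.425  0.443  0.114  1.242 -0.003  2.531] toolz [-0.0015 -0.0024]
```

Emit:
{"method": "jog_arm", "body": {
  "deltas": [
    {"gripper":0,"tx":0,"ty":0,"tz":1,"spin":0},
    {"gripper":0,"tx":0,"ty":0,"tz":1,"spin":0},
    {"gripper":0,"tx":0,"ty":0,"tz":1,"spin":0},
    {"gripper":0,"tx":0,"ty":0,"tz":0,"spin":0},
    {"gripper":0,"tx":0,"ty":0,"tz":0,"spin":0}
  ]
}}

```text
clock: 25.92
eef_pos: [532.1, -241.8, 178.8]
orientation: [3.139, 0.002, 0.185]
contact_force: [-0.2, 0.6, 11.2]
grip_width: 29.4
finger_force: 63.2
```

```bash
python3 st.py
```

```text
25.925 [ 532.1 -241.8  178.8] [3.139e+00 2.000e-03 1.850e-01] [-0.2  0.6 11.2] [0.19 0.15 0.02] [-0.425  0.445  0.11   1.236 -0.003  2.531] toolz [-0.0013 -0.0024]
```

Emit:
{"method": "jog_arm", "body": {
  "deltas": [
    {"gripper":0,"tx":0,"ty":0,"tz":1,"spin":0},
    {"gripper":0,"tx":0,"ty":0,"tz":1,"spin":0},
    {"gripper":0,"tx":0,"ty":0,"tz":0.7,"spin":0},
    {"gripper":0,"tx":0,"ty":0,"tz":0,"spin":0},
    {"gripper":0,"tx":0,"ty":0,"tz":0,"spin":0}
  ]
}}

```text
clock: 26.55
eef_pos: [531.7, -242.0, 174.9]
orientation: [3.14, 0.003, 0.185]
contact_force: [-2.0, -2.4, 7.3]
grip_width: 29.4
finger_force: 62.8
```

```bash
python3 st.py
```

```text
26.55 [ 531.7 -242.   174.9] [3.14e+00 3.00e-03 1.85e-01] [-2.  -2.4  7.3] [-0.04  0.11  0.13] [-0.426  0.448  0.104  1.229 -0.003  2.531] toolz [-0.0028 -0.0019]
```

The push dropped from about 12 N to 7 N, which is the click. I'll hold briefly and check.

Emit:
{"method": "jog_arm", "body": {
  "deltas": [
    {"gripper":0,"tx":0,"ty":0,"tz":0,"spin":0},
    {"gripper":0,"tx":0,"ty":0,"tz":0,"spin":0},
    {"gripper":0,"tx":0,"ty":0,"tz":0,"spin":0},
    {"gripper":0,"tx":0,"ty":0,"tz":0,"spin":0},
    {"gripper":0,"tx":0,"ty":0,"tz":0,"spin":0}
  ]
}}

```text
clock: 27.18
eef_pos: [531.7, -242.0, 175.0]
orientation: [3.14, 0.003, 0.185]
contact_force: [-1.5, -1.8, 8.1]
grip_width: 29.4
finger_force: 62.8
```

```bash
python3 st.py
python3 - <<'E'
from h import *
import cv2
a=imaging.capture("top")[:,:,::-1];b=imaging.capture("scene")[:,:,::-1]
k=lambda im,X,Y:cv2.convertScaleAbs(cv2.resize(im[Y:Y+140,X:X+100],None,fx=4,fy=4,interpolation=cv2.INTER_CUBIC),alpha=1.5)
cv2.imwrite("pics/o3.png",np.hstack([k(a,370,105),k(b,145,170)]))
E
```

```text
27.175 [ 531.7 -242.   175. ] [3.14e+00 3.00e-03 1.85e-01] [-1.5 -1.8  8.1] [0.01 0.06 0.13] [-0.426  0.448  0.104  1.229 -0.003  2.531] toolz [-0.0027 -0.0019]
```

View pics/o3.png

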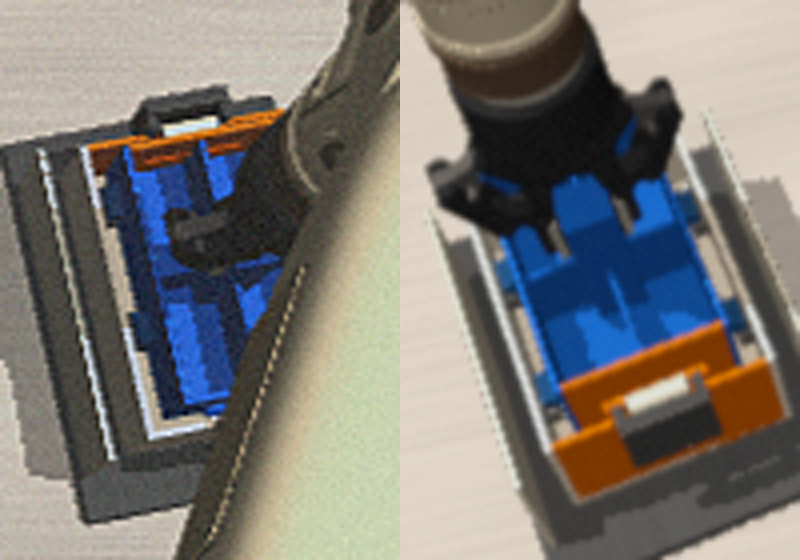

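The top and scene views show the caddy seated with its lugs on the ledges and orange over orange. I'll let the lift rise with it.

Emit:
{"method": "jog_arm", "body": {
  "deltas": [
    {"gripper":0,"tx":0,"ty":0,"tz":-2,"spin":0},
    {"gripper":0,"tx":0,"ty":0,"tz":-3,"spin":0},
    {"gripper":0,"tx":0,"ty":0,"tz":-3,"spin":0},
    {"gripper":0,"tx":0,"ty":0,"tz":-3,"spin":0},
    {"gripper":0,"tx":0,"ty":0,"tz":-3,"spin":0}
  ]
}}

```text
clock: 27.9
eef_pos: [531.7, -241.9, 188.1]
orientation: [3.141, 0.004, 0.185]
contact_force: [-0.3, -5.5, 2.7]
grip_width: 29.3
finger_force: 62.1
```

Emit:
{"method": "jog_arm", "body": {
  "deltas": [
    {"gripper":0,"tx":0,"ty":0,"tz":-2,"spin":0},
    {"gripper":0,"tx":0,"ty":0,"tz":-2,"spin":0},
    {"gripper":0,"tx":0,"ty":0,"tz":-2,"spin":0},
    {"gripper":0,"tx":0,"ty":0,"tz":0,"spin":0},
    {"gripper":0,"tx":0,"ty":0,"tz":0,"spin":0}
  ]
}}

```text
clock: 28.52
eef_pos: [531.8, -241.9, 194.1]
orientation: [3.141, 0.004, 0.185]
contact_force: [-1.5, -6.0, 3.0]
grip_width: 29.5
finger_force: 61.9
```

```bash
python3 st.py
```

```text
28.525 [ 531.8 -241.9  194.1] [3.141 0.004 0.185] [-1.5 -6.   3. ] [-0.83  0.11  0.09] [-0.425  0.437  0.138  1.274 -0.003  2.531] toolz [-0.0037 -0.0018]
```

Emit:
{"method": "jog_arm", "body": {
  "deltas": [
    {"gripper":0,"tx":0,"ty":0.5,"tz":0,"spin":0},
    {"gripper":0,"tx":0,"ty":0.5,"tz":-1,"spin":0},
    {"gripper":0,"tx":0,"ty":0,"tz":-1.5,"spin":0},
    {"gripper":0,"tx":0,"ty":0,"tz":0,"spin":0},
    {"gripper":0,"tx":0,"ty":0,"tz":0,"spin":0}
  ]
}}

```text
clock: 29.15
eef_pos: [531.9, -242.0, 196.6]
orientation: [-3.141, 0.004, 0.186]
contact_force: [-3.2, -3.4, 1.4]
grip_width: 29.2
finger_force: 62.0
```

```bash
python3 st.py
```

```text
29.15 [ 531.9 -242.   196.6] [-3.141  0.004  0.186] [-3.2 -3.4  1.4] [-0.69  0.56  0.05] [-4.260e-01  4.370e-01  1.440e-01  1.282e+00 -2.000e-03  2.530e+00] toolz [-0.0039 -0.0003]
```

Emit:
{"method": "jog_arm", "body": {
  "deltas": [
    {"gripper":0,"tx":-0.4,"ty":0.4,"tz":-1,"spin":0},
    {"gripper":0,"tx":0,"ty":0,"tz":-1,"spin":0},
    {"gripper":0,"tx":0,"ty":0,"tz":-1,"spin":0},
    {"gripper":0,"tx":0,"ty":0,"tz":0,"spin":0},
    {"gripper":0,"tx":0,"ty":0,"tz":0,"spin":0}
  ]
}}

```text
clock: 29.78
eef_pos: [531.8, -242.1, 199.6]
orientation: [-3.14, 0.003, 0.186]
contact_force: [-5.1, -0.2, 0.5]
grip_width: 29.3
finger_force: 61.9
```

```bash
python3 st.py
```

```text
29.775 [ 531.8 -242.1  199.6] [-3.14e+00  3.00e-03  1.86e-01] [-5.1 -0.2  0.5] [-0.16  0.86 -0.12] [-4.270e-01  4.350e-01  1.490e-01  1.288e+00 -1.000e-03  2.529e+00] toolz [-0.0032  0.0006]
```

Emit:
{"method": "jog_arm", "body": {
  "deltas": [
    {"gripper":0,"tx":-0.4,"ty":0,"tz":-0.5,"spin":0},
    {"gripper":0,"tx":-0.3,"ty":0,"tz":-0.5,"spin":0},
    {"gripper":0,"tx":0,"ty":0,"tz":0,"spin":0},
    {"gripper":0,"tx":0,"ty":0,"tz":0,"spin":0},
    {"gripper":0,"tx":0,"ty":0,"tz":0,"spin":0}
  ]
}}

```text
clock: 30.4
eef_pos: [531.7, -242.1, 200.6]
orientation: [-3.14, 0.002, 0.186]
contact_force: [-2.0, 2.2, -3.3]
grip_width: 29.4
finger_force: 61.3
```

```bash
python3 st.py
```

```text
30.4 [ 531.7 -242.1  200.6] [-3.14e+00  2.00e-03  1.86e-01] [-2.   2.2 -3.3] [ 0.46  0.4  -0.03] [-0.427  0.433  0.15   1.289 -0.     2.528] toolz [-0.0021  0.0007]
```

Lift is up: Fz ≈ −3.3 N, about the caddy's weight. I'll release and retreat straight up.

Emit:
{"method": "jog_arm", "body": {
  "deltas": [
    {"gripper":0.45,"tx":0,"ty":0,"tz":0,"spin":0},
    {"gripper":0.6,"tx":0,"ty":0,"tz":0,"spin":0},
    {"gripper":0.75,"tx":0,"ty":0,"tz":0,"spin":0},
    {"gripper":0.75,"tx":0,"ty":0,"tz":0,"spin":0},
    {"gripper":0.75,"tx":0,"ty":0,"tz":0,"spin":0}
  ]
}}

```text
clock: 31.02
eef_pos: [531.8, -242.7, 201.1]
orientation: [3.141, 0.001, 0.186]
contact_force: [0.2, 0.3, -0.5]
grip_width: 63.9
finger_force: 0.0
```

```bash
python3 st.py
```

```text
31.025 [ 531.8 -242.7  201.1] [3.141e+00 1.000e-03 1.860e-01] [ 0.2  0.3 -0.5] [-0.02  0.   -0.01] [-4.280e-01  4.330e-01  1.500e-01  1.289e+00 -1.000e-03  2.528e+00] toolz [-0.0014 -0.0006]
```

Emit:
{"method": "jog_arm", "body": {
  "deltas": [
    {"gripper":0.75,"tx":0,"ty":0,"tz":-10,"spin":0},
    {"gripper":0.75,"tx":0,"ty":0,"tz":-25,"spin":0},
    {"gripper":0.75,"tx":0,"ty":0,"tz":-35,"spin":0},
    {"gripper":0.75,"tx":0,"ty":0,"tz":-40,"spin":0},
    {"gripper":0.75,"tx":0,"ty":-30,"tz":-20,"spin":0}
  ]
}}

```text
clock: 31.65
eef_pos: [527.2, -214.4, 333.9]
orientation: [3.139, -0.002, 0.183]
contact_force: [0.3, 1.1, -0.4]
grip_width: 63.8
finger_force: 0.0
```

Emit:
{"method": "jog_arm", "body": {
  "deltas": [
    {"gripper":0.75,"tx":0,"ty":-50,"tz":0,"spin":0},
    {"gripper":0.75,"tx":0,"ty":-50,"tz":0,"spin":0},
    {"gripper":0.75,"tx":0,"ty":-50,"tz":0,"spin":0},
    {"gripper":0.75,"tx":0,"ty":-30,"tz":0,"spin":0},
    {"gripper":0.75,"tx":0,"ty":0,"tz":0,"spin":0}
  ]
}}

```text
clock: 32.28
eef_pos: [492.9, -34.4, 332.1]
orientation: [3.141, 0.0, 0.19]
contact_force: [-0.0, 0.3, 0.1]
grip_width: 64.1
finger_force: 0.0
```

Run:
```python
from h import *
import cv2
out=[]
for n,X,Y in(("top",370,105),("scene",145,160)):
    im=imaging.capture(n)[:,:,::-1]
    d=cv2.convertScaleAbs(cv2.resize(im[Y:Y+140,X:X+100],None,fx=4,fy=4,interpolation=cv2.INTER_CUBIC),alpha=1.5)
    c,sn=np.cos(.186),np.sin(.186)
    for col,L,W,z in(((0,0,255),93,67,135),((0,255,0),80,50,172)):
        q=np.array([(proj(n,(531+c*u-sn*v,-241.8+sn*u+c*v,z))-[X-.5,Y-.5])*4 for u,v in [(L,W),(L,-W),(-L,-W),(-L,W)]]).astype(np.int32)
        cv2.polylines(d,[q],True,col,1)
    out.append(d)
cv2.imwrite("pics/o4.png",np.hstack(out))
```

```text
(no output)
```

View pics/o4.png

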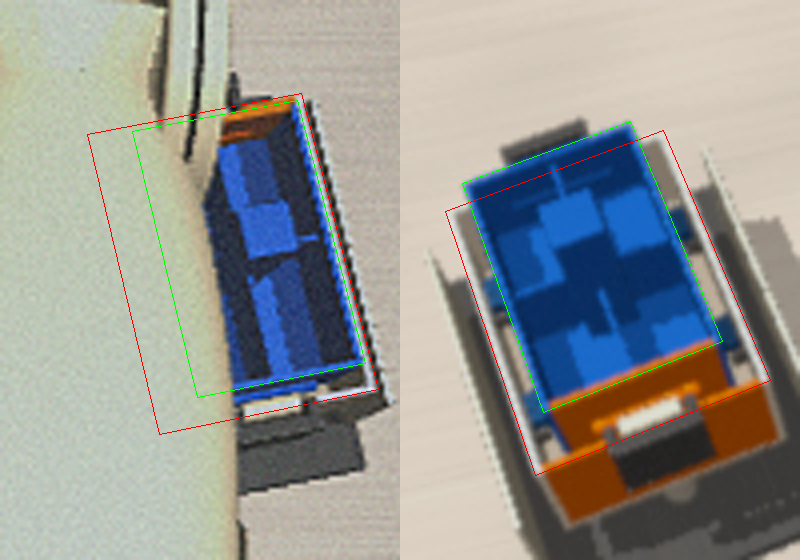

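The caddy's outline matches the seated model in both views: level, centred, orange over orange, with the lift up. I'm handing the job in.

```bash
python3 -c "
from cell import order; print(order.hand_in())"
```

```text
the job is handed in; nothing more can be done
None
```

The job is handed in at about 32 s: the caddy clicked home at about 12 N of push, orange end over orange end, with the lift back up and the gripper clear; no verdict was returned.

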